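Load a dish carrier under the spring clip of an inverted microscope's stage

ROBOT

A 7-joint arm with a two-finger parallel gripper is mounted at the origin on the work surface. World frame = base frame: x ahead of the robot, y to its left, z up, the work surface at z = 0. Lengths are in mm, angles in rad, forces in N, time in s.
With the tool pointing down it reaches from about 400 to 875 mm from the base axis. Payload 6.5 kg.
Tool frame: the origin (TCP) lies at the very end of the fingers, on their centre line; the grasp point (between the pads) lies 19 mm behind it (env.grip_point_offset is the distance from the TCP to the grasp point, in mm); z points along the fingers, y is the direction in which the jaws open and shut (so a half turn about z gives the same grasp; the last joint's range is limited). The gripper opens to 88 mm and grips with 3 to 60 N. Pads are 18 mm wide; open, the fingers measure 123 mm over their backs; the gripper's body (75 mm by 187 mm) begins 45 mm behind the grasp point.
Start: joints at [1.206, 0.536, -0.004, 1.538, 0.003, 1.067, -0.071], TCP at [191.338, -621.192, 207.916] pointing down, gripper open.
Joint ranges: [-2.7, 2.7], [-0.37, 2.16], [-1.27, 1.26], [0.24, 2.4], [-1.31, 4.45], [0.19, 1.91], [-2.76, 2.76]. Speed limits (rad/s): [2.39, 2.39, 3.14, 3.14, 3.14, 3.14, 3.14].

INTERFACE

Orientations are given as a unit quaternion [w, x, y, z].
In Python, from bench import env, optics, regions_of, tip_of gives the robot as it stands.
- The arm moves only by the tool carry_out, never from a script. Its argument "motion" is a list of rows, each a list of 3 entries, a list of its own where there are three numbers: the shift along the tool's x, y, z in m, then the turn, a rotation vector about the tool's x, y, z in rad, then the opening, from 0 (shut) to 1 (fully open). In form: [[[x, y, z], [wx, wy, wz], hand], ...]. A call has exactly 5 rows; each row is the pose to reach, as a shift and turn from the pose commanded when the call began, along the tool's axes at that moment; what a row does not reach only later rows make up. A row lasts 1/12 s, in which the tool goes at most 41.7 mm and 7.16 degrees, less where a joint would pass 70% of its speed; a pose out of reach is approached as far as the arm can. A call with a gripper value outside its range is refused whole. The fingers move at their own pace and stop on an object; the grip force is fixed at half the most. Time passes only in rows, so rows that repeat a pose let the fingers close, or fill a call up. It gives the time, the measured TCP pose, the force and the opening at its end, in the units of the state.
- env.get_state(): the state, without advancing time (a new reading comes with each control period).
- optics.snapshot(name): name is "side" or "top"; returns a dict with "pixels" (400x640x3 uint8, red, green, blue), "range_z" (400x640 float32, mm along the optical axis (not along the pixel's ray), 0 where there is no reading), "mtx" (3x3 intrinsics, pixels), "dist_coeffs" ([k1, k2, p1, p2, k3] as OpenCV has them; the pictures are not rectified), "extrinsics" (4x4, takes a point from camera to world coordinates). Camera axes: x right, y up, looking along -z (the intrinsics and any distortion apply to the point x, -y, -z); pixel columns grow to the right and rows downward; lengths in mm; the calibration is good to about 2 mm. A picture is of the moment at which its call begins.
- env.sign_off(): hands the job in, once; it reports no verdict.
Trained networks look in the newest picture that a camera, given by its name, has taken for a name from the list of things; names that differ only in an ending like _2 or _b are one class to them, and where a whole thing is asked for, a point or a joint stands for the part that bears it (a point fixed in the world has none). Each returns a list of dicts, best first, with "p" (0 to 1); they miss things now and then, are a little off and sometimes report something else, mostly with a low value. They report only what shows in the picture. A call takes as long as a camera call. They do not tell look-alikes from the thing itself.
- regions_of(camera, thing): "mask" (400x640 bool, what is visible of it).
- tip_of(camera, thing): "location" ([x, y, z] in mm, in world coordinates, good to about 4 mm: a listed point, or the origin of a listed thing).
The state is a dict: "t": time; "joints": joint angles; "joint_velocities": joint speeds; "effort": joint torques, N m; "tcp_pos": TCP position; "eef_rot": TCP orientation; "contact_force": force on the tool from outside, world axes, zero at the start; "moment": the same for the moment, N m; "opening": opening from 0.0 (shut) to 1.0 (fully open).
Only numpy, scipy, OpenCV 4.12 (cv2) and the standard library are available. Lean on these libraries where they do the work, as an engineer would, in place of code of your own. Each camera call takes 0.05 s, during which the arm holds its last target.

TASK

Load the dish carrier on the microscope stage: press the spring clip's thumb pad down with one fingertip so that its foot lifts and, keeping it held down, push the carrier forward with the other finger, beneath the foot, until it is fully home against the end stop; only then let the clip up so that its foot clamps the carrier. The carrier is only pushed along its guide, never picked up or tilted, it must not bump or rub against the clip's foot on its way in, and the other things standing on the stage stay where they are.

Things in the scene. Friction and masses are not known exactly. Their poses are not given: they have to be found in the camera images.
- stage_home (a point): On the top face of the microscope's black stage, 195 mm above the bench: where the centre of the carrier's underside is when fully home. Fixed. Axes: x = the way the carrier is pushed (roughly away from the robot), y = left across the guide, z up. Below, 'from home' means mm from here in these axes. The stage spans x -110 to 110, y -115 to 135 from home.
- microscope: White inverted microscope, fixed, axes as stage_home, origin on the bench under home. Stage open above and towards the robot. Tall parts, from the origin: eyepiece neck (66 mm wide) slopes up from y -120 at stage level to the eyepieces at y -370, 400 mm above the bench; lamp pillar, 38 mm thick, at y 185, 490 mm high, its lamp arm swung away towards +y +x.
- stop (a point): Middle of the lower edge of the end stop's face: a fixed aluminium bar across the guide, 5.5 mm high, its face at x 32 mm from home. The guide: two fixed rails along x, 4 mm high, inner faces at y -23 and 23, from x -64 to 32 from home.
- carrier: Dish carrier: loose flat aluminium plate, 64 (x) x 44 (y) x 10 mm thick, about 85 g, with a round clear dish 39 mm across in its middle, top 16.5 mm above the underside. Origin: centre of the underside; axes as stage_home. It lies between the rails 16 to 27 mm short of home, just short of the clip's foot. Its rear edge, 32 mm behind the origin, faces the robot.
- clip (a joint): Angle (rad) of the steel spring lever clip beside the guide's right (-y) rail. Pivot axis along y, at x -5, y -41, 7 mm above the stage, from home. 0 = at rest: foot down, pad up. Grows to a stop at 0.24 as the pad is pressed. Foot clear of the carrier's top above 0.14; about 0.12 when clamping it. At mid-pad 3 N starts it, 6 N reaches the stop, more nearer the pivot; it springs back.
- pad_top (a point): On top of the clip's flat steel thumb pad, on its centre line, 60 mm behind the pivot; moves with it. Pad: 26 mm wide (y -28 to -54 from home), reaching x -30 to -90 from home. At rest it slopes up towards the robot, this point about 19 mm above the stage. Fully pressed it is level, its top 4.5 mm above the stage, below the carrier's top; a fingertip may press and slide along it.
- foot_tip (a point): The clip's foot: a cross bar at the lever's front reaching over the guide, a blunt 9 x 9 mm foot turned down at its end. This point: centre of its underside; moves with it. At rest the foot covers x 23.5 to 32.5, y -11.5 to -20.5 from home. At rest its underside is about 6 mm above the stage and blocks the carrier; fully pressed, about 14 mm above.
- dish: Bystander: a round clear covered dish 59 mm across, 15 mm high, standing on the stage's left (+y) part, far side. Origin at the centre of its underside.
- vial: Bystander: a small upright bottle 22 mm across, 45 mm high, on the stage's far right corner. Origin at the centre of its underside.
- flask: Bystander: a flat clear culture flask, body 85 x 60 x 28 mm, with a green cap at one end (116 mm over all), lying on the stage's left (+y) part, near side. Origin at the centre of its body's underside.
Not all that is in view belongs to the job. Leave any brown, purple or red look-alike of the carrier alone.

How it is judged (in metres and radians):
On the way, in this order (a step that is already met when the one before it is completed fails the run):
1. A finger holds the clip's pad down, the foot lifted clear, while the carrier is still short of it (value of joint clip above 0.15 rad and contact force between the fingers and clip above 0.5 N and x of carrier in the frame of stage_home below -0.01 m), for 0.1 s.
2. The carrier has been pushed home beneath the foot with the clip still held down by a finger (value of joint clip above 0.14 rad and contact force between the fingers and clip above 0.5 N and x of carrier in the frame of stage_home above -0.003 m), for 0.1 s.
At the end, for the whole second after the job is handed in: The carrier lies flat in the guide within 3 mm of its home position against the end stop, at rest; the clip is released and its foot presses on the carrier with more than 1 N (clip angle 0.09 to 0.15) (x of carrier in the frame of stage_home between -0.003 and 0.003 m and y of carrier in the frame of stage_home between -0.003 and 0.003 m and z of carrier in the frame of stage_home below 0.002 m and angle between carrier's own z axis and vertical below 0.05 rad and value of joint clip between 0.09 and 0.15 rad and contact force between clip and carrier above 1 N and linear speed of carrier below 0.01 m/s); the robot touches nothing.
It fails at once if the carrier bumped into or dragged under the clip's foot (over 1.5 N) before it was home (contact force between clip and carrier above 1.5 N and x of carrier in the frame of stage_home below -0.004 m).
It fails at once if the carrier lifted off the stage or tipped (z of carrier in the frame of stage_home above 0.005 m or angle between carrier's own z axis and vertical above 0.12 rad).
It fails at once if another thing on the stage moved more than 20 mm (distance of any of dish, vial, flask from where it was at the start of the episode above 0.02 m).
It also fails if it takes over 38 s, if anything falls off the work surface, if the arm or the gripper's body presses on something with over 40 N, if the wrist force passes 120 N, or if a joint passes its speed limit or range.

## Working session

There is one attempt and no reset: what is moved stays moved. The work goes in short steps, Python scripts to look and compute and a tool call to move; the robot and the scene stay as the last step left them, time stands still between calls to the robot, and variables do not carry over. Pictures are saved under pics/ and viewed, and the job is handed in when it is done.

Besides the shell and the picture viewer there is one more tool, called after "Emit:" as name(argument=value, ...) on one line, values as JSON. carry_out: Moves the arm, as the interface text tells. Its arguments: {"type":"object","properties":{"motion":{"type":"array","items":{"type":"array"}}},"required":["motion"]}

```bash
ls; mkdir -p pics
cat > h.py <<'E'
import numpy as np, cv2
from bench import env, optics, regions_of, tip_of
def save(s,name): cv2.imwrite('pics/'+name+'.png', s['pixels'][:,:,::-1])
def world(s,mask_or_uv):
    """uv Nx2 -> world pts using depth"""
    uv=np.asarray(mask_or_uv,float).reshape(-1,2)
    z=s['range_z'][uv[:,1].astype(int),uv[:,0].astype(int)]
    n=cv2.undistortPoints(uv.reshape(-1,1,2),np.array(s['mtx'],float),np.array(s['dist_coeffs'],float)).reshape(-1,2)
    c=np.c_[n[:,0]*z,-n[:,1]*z,-z,np.ones(len(z))]
    w=(np.array(s['extrinsics'])@c.T).T[:,:3]
    return w[z>0]
def proj(s,p):
    p=np.asarray(p,float).reshape(-1,3)
    c=(np.linalg.inv(s['extrinsics'])@np.c_[p,np.ones(len(p))].T).T[:,:3]
    q=c*[1,-1,-1]
    return cv2.projectPoints(q.reshape(-1,1,3),np.zeros(3),np.zeros(3),np.array(s['mtx'],float),np.array(s['dist_coeffs'],float))[0].reshape(-1,2)
E
python3 - <<'E'
from h import *
st=env.get_state(); print({k:np.round(v,3) for k,v in st.items()}, env.grip_point_offset)
for c in ['side','top']:
    s=optics.snapshot(c); save(s,c+'0'); print(c,np.round(s['extrinsics'],2).tolist())
    for t in ['stage_home','stop','carrier','clip','pad_top','foot_tip','dish','vial','flask','microscope']:
        try: print(t,[(round(d['p'],2),np.round(d['location'],1).tolist()) for d in tip_of(c,t)][:3])
        except Exception as e: print(t,e)
E
```

```text
pics
{'t': np.float64(0.0), 'joints': array([ 1.206,  0.537, -0.004,  1.539,  0.003,  1.067, -0.071]), 'joint_velocities': array([ 0.   ,  0.002,  0.001,  0.001, -0.001, -0.002,  0.001]), 'effort': array([ 1.0000e-03, -5.7097e+01,  9.9100e-01, -2.5160e+01, -5.6000e-02,
        1.8000e-02,  0.0000e+00]), 'tcp_pos': array([ 191.13 , -620.577,  207.038]), 'eef_rot': array([-0.001,  0.989,  0.149, -0.   ]), 'contact_force': array([ 0.614, -1.09 , -0.072]), 'moment': array([ 0.012,  0.033, -0.013]), 'opening': np.float64(1.001)} 18.700000000000003
side [[0.7, 0.54, -0.46, 141.24], [-0.71, 0.54, -0.44, -400.35], [0.01, 0.64, 0.77, 824.19], [0.0, 0.0, 0.0, 1.0]]
stage_home [(0.63, [543.9, -102.5, 197.8]), (0.6, [565.8, -95.3, 194.6])]
stop [(0.65, [604.3, -96.7, 198.4])]
carrier [(0.71, [363.5, -203.6, 1.7]), (0.69, [542.9, -103.8, 200.1]), (0.6, [363.2, -59.4, 3.3])]
clip it knows: carrier, dish, flask, foot_tip, microscope, pad_top, stage_home, stop, vial
pad_top [(0.56, [506.9, -146.2, 211.7])]
foot_tip [(0.78, [597.7, -110.2, 199.4])]
dish [(0.81, [639.7, -14.6, 197.4])]
vial [(0.63, [6
[... 207 characters left out ...]
0, -13.5, 198.2])]
top [[0.19, 0.95, -0.24, 379.81], [-0.98, 0.19, -0.05, -22.14], [0.0, 0.24, 0.97, 980.14], [0.0, 0.0, 0.0, 1.0]]
stage_home [(0.75, [566.3, -98.1, 190.4])]
stop [(0.87, [603.0, -96.6, 200.6])]
carrier [(0.96, [545.4, -97.0, 196.6]), (0.86, [369.2, -211.3, -1.6]), (0.77, [760.9, 7.7, 2.9])]
clip it knows: carrier, dish, flask, foot_tip, microscope, pad_top, stage_home, stop, vial
pad_top [(0.76, [506.3, -145.8, 217.6])]
foot_tip [(0.72, [602.4, -114.4, 201.2]), (0.7, [602.9, -95.1, 200.4]), (0.36, [643.1, -12.1, 193.2])]
dish [(0.81, [643.6, -13.0, 195.1])]
vial [(0.72, [651.8, -152.3, 194.2])]
flask [(0.87, [501.6, -8.4, 192.3])]
microscope [(0.41, [652.4, -150.7, 193.6])]
```

View pics/side0.png

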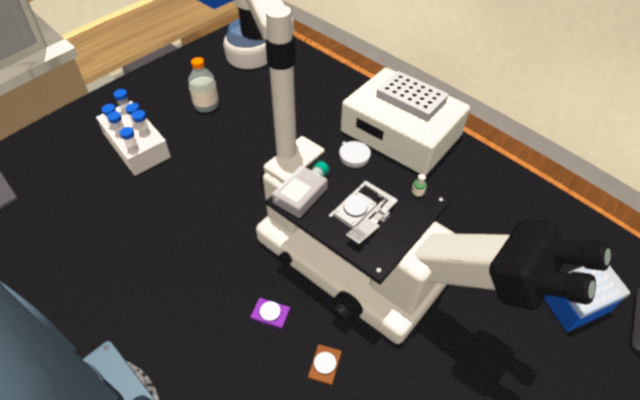

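View pics/top0.png

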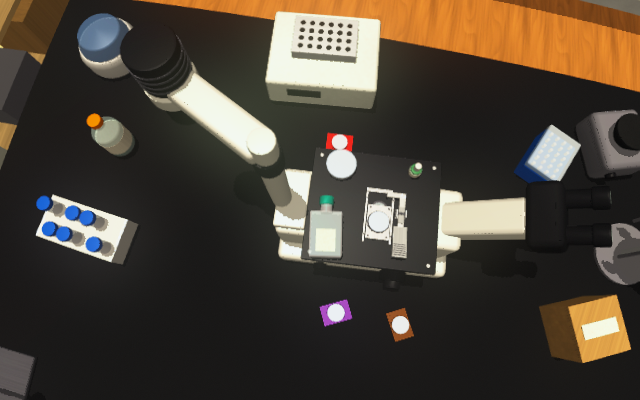

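The side picture shows the carrier with its dish at about (355,205), the pad at (357,237) and the foot at about (380,208). The top picture shows the carrier at (378,221) and the pad at (399,243). Next I'll measure the yaw and the exact geometry.

Run:
```python
from h import *
for c in ['top','side']:
    s=optics.snapshot(c); 
    v,u=np.mgrid[0:400,0:640]; uv=np.c_[u.ravel(),v.ravel()]
    uv=uv[s['range_z'].ravel()>0]
    w=world(s,uv)
    k=(abs(w[:,2]-195)<5)&(w[:,0]>430)&(w[:,0]<700)&(w[:,1]>-260)&(w[:,1]<80)
    print(c,k.sum(),np.median(w[k,2]))
    m=np.zeros((400,640),np.uint8); m[uv[k][:,1],uv[k][:,0]]=1
    n,l,stt,_=cv2.connectedComponentsWithStats(m); b=1+np.argmax(stt[1:,4])
    pts=w[k][l[uv[k][:,1],uv[k][:,0]]==b]
    r=cv2.minAreaRect(pts[:,:2].astype(np.float32)); print(r, np.round(cv2.boxPoints(r),1).tolist())
    for t in ['carrier','pad_top','foot_tip']:
        for d in regions_of(c,t)[:3]:
            mm=d['mask']; vv,uu=np.nonzero(mm); ww=world(s,np.c_[uu,vv])
            r=cv2.minAreaRect(ww[:,:2].astype(np.float32))
            print(t,round(d['p'],2),mm.sum(),np.round(np.median(ww,0),1),np.round(np.percentile(ww[:,2],[5,95]),1),r)
    # zoom
    p=proj(s,[[560,-110,195]])[0]; x0,y0=int(p[0]-60),int(p[1]-45)
    crop=s['pixels'][y0:y0+90,x0:x0+120,::-1]
    cv2.imwrite(f'pics/{c}zoom1.png',cv2.resize(crop,None,fx=6.6,fy=6.6,interpolation=cv2.INTER_CUBIC)); print(x0,y0)
```

```text
top 11391 195.23925670372694
((567.4208984375, -64.69514465332031), (220.5066680908203, 296.8324890136719), 3.888237953186035) [[447.3999938964844, 75.9000015258789], [467.5, -220.1999969482422], [687.5, -205.3000030517578], [667.4000244140625, 90.9000015258789]]
carrier 0.91 854 [541.5 -98.9 206.6] [201.5 213.2] ((544.8583984375, -99.8193130493164), (68.97496032714844, 45.38290786743164), 4.024904251098633)
carrier 0.77 568 [364.7 -59.2  11.7] [ 7.3 18.1] ((364.73834228515625, -59.82472229003906), (43.76313781738281, 64.27659606933594), 27.40945816040039)
carrier 0.68 646 [ 366.2 -202.5   11.5] [ 1.6 18.3] ((366.3670959472656, -204.62521362304688), (66.8673095703125, 49.08746337890625), 29.114639282226562)
foot_tip 0.78 707 [ 527.5 -139.8  210.4] [204.3 219.8] ((545.8223876953125, -136.15078735351562), (126.12678527832031, 34.45368957519531), 12.313933372497559)
324 170
side 10945 193.24765516343496
((564.7646484375, -65.46614074707031), (222.70909118652344, 299.4546203613281), 4.296868801116943) [[442.5, 75.5], [464.8999938964844, -223.10000610351562], [687.0, -206.39999389648438], [664.5999755859375, 92.19999694824219]]
carrier 0.93 879 [ 360.8 -207.8   10. ] [ 6.  16.4] ((363.07177734375, -205.66152954101562), (64.8497543334961, 45.76834487915039), 29.8005313873291)
carrier 0.78 710 [361.1 -64.4   9.9] [ 5.5 16.1] ((362.8472595214844, -62.13520050048828), (43.720096588134766, 63.7501106262207), 25.946502685546875)
carrier 0.67 850 [ 534.3 -104.1  204. ] [197.9 210.8] ((541.0431518554688, -101.0805435180664), (66.6407241821289, 44.74141311645508), 4.870065212249756)
pad_top 0.91 700 [ 529.6 -140.8  207.5] [201.7 217.3] ((541.8544311523438, -133.95370483398438), (124.30191040039062, 38.63956069946289), 11.048171997070312)
foot_tip 0.93 684 [ 528.  -140.7  207.7] [202.4 217.3] ((546.9592895507812, -134.26165771484375), (133.2908172607422, 36.74102020263672), 8.100526809692383)
305 162
```

View pics/topzoom1.png

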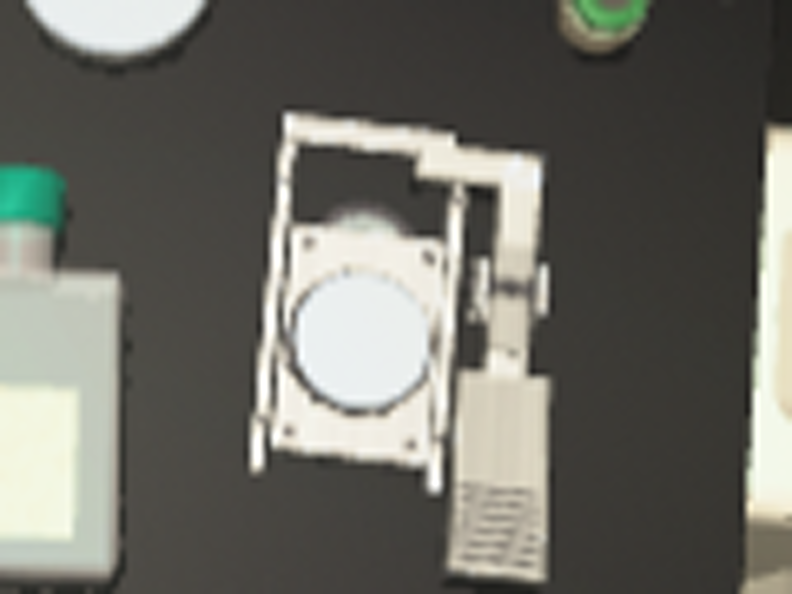

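View pics/sidezoom1.png

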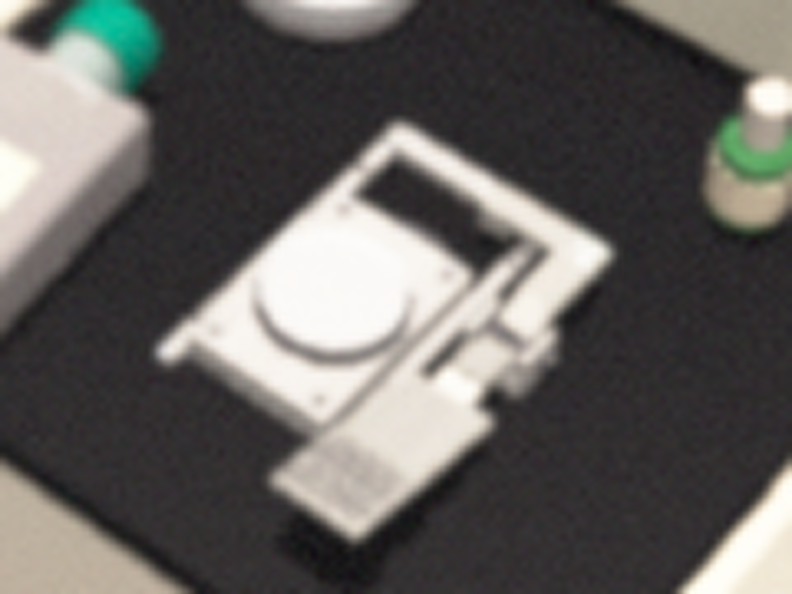

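```bash
cat >> h.py <<'E'
from scipy.spatial.transform import Rotation as R
HOME=np.array([568.,-98.8,195.]); YAW=0.073
def w2h(p): return R.from_euler('z',-YAW).apply(np.atleast_2d(p)-HOME)
def h2w(p): return R.from_euler('z',YAW).apply(np.atleast_2d(p))+HOME
def rot(q): return R.from_quat(np.roll(q,-1))
TGT=R.from_euler('z',YAW)*R.from_euler('x',np.pi)
def plan(p_w):
    st=env.get_state(); r=rot(st['eef_rot'])
    d=r.inv().apply(np.asarray(p_w,float)-st['tcp_pos'])/1000
    rv=(r.inv()*TGT).as_rotvec()
    print('t',round(st['t'],2),'tcp',np.round(st['tcp_pos'],1),'home',np.round(w2h(st['tcp_pos'])[0],1),'F',np.round(st['contact_force'],1),'shift',np.round(d,4),'turn',np.round(rv,3),'op',round(st['opening'],3))
E
python3 -c "
from h import *
plan(h2w([-100,-20.5,75])[0])
plan([350,-350,260])"
```

```text
t 1.4 tcp [ 191.3 -621.2  207.9] home [-413.8 -493.6   12.9] F [0.4 0.1 0.3] shift [ 0.4117 -0.3908 -0.0621] turn [0.    0.    0.226] op 1.0
t 1.4 tcp [ 191.3 -621.2  207.9] home [-413.8 -493.6   12.9] F [0.4 0.1 0.3] shift [ 0.2315 -0.2125 -0.0521] turn [0.    0.    0.226] op 1.0
```

Emit:
carry_out(motion=[[[0.026, -0.025, -0.016], [0, 0, 0.045], 0.27], [[0.052, -0.05, -0.032], [0, 0, 0.09], 0.27], [[0.078, -0.075, -0.048], [0, 0, 0.135], 0.27], [[0.106, -0.102, -0.058], [0, 0, 0.18], 0.27], [[0.134, -0.129, -0.062], [0, 0, 0.226], 0.27]])

```text
t: 1.82
tcp_pos: [282.5, -457.8, 271.7]
eef_rot: [0.001, 0.999, 0.035, 0.001]
contact_force: [0.8, 0.0, -0.6]
opening: 0.645
```

```bash
python3 -c "
from h import *
plan(h2w([-100,-20.5,75])[0])"
```

```text
t 1.82 tcp [ 282.5 -457.8  271.7] home [-310.9 -337.2   76.7] F [ 0.8  0.  -0.6] shift [ 0.21   -0.3173  0.0012] turn [ 0.003 -0.002 -0.003] op 0.645
```

Emit:
carry_out(motion=[[[0.022, -0.033, 0], [0, 0, 0], 0.27], [[0.044, -0.066, 0], [0, 0, 0], 0.27], [[0.066, -0.099, 0], [0, 0, 0], 0.27], [[0.088, -0.132, 0], [0, 0, 0], 0.27], [[0.11, -0.165, 0], [0, 0, 0], 0.27]])

```text
t: 2.23
tcp_pos: [379.7, -284.2, 270.2]
eef_rot: [0.0, 0.999, 0.036, 0.0]
contact_force: [0.5, 0.8, 0.4]
opening: 0.278
```

```bash
python3 -c "
from h import *
plan(h2w([-100,-20.5,75])[0])"
```

```text
t 2.23 tcp [ 379.7 -284.2  270.2] home [-201.3 -171.2   75.2] F [0.5 0.8 0.4] shift [ 0.1012 -0.1507  0.0002] turn [ 0.001 -0.    -0.   ] op 0.278
```

Emit:
carry_out(motion=[[[0.022, -0.033, 0], [0, 0, 0], 0.27], [[0.044, -0.066, 0], [0, 0, 0], 0.27], [[0.066, -0.099, 0], [0, 0, 0], 0.27], [[0.088, -0.132, 0], [0, 0, 0], 0.27], [[0.1, -0.15, 0], [0, 0, 0], 0.27]])

```text
t: 2.65
tcp_pos: [469.9, -124.3, 270.4]
eef_rot: [-0.001, 0.999, 0.039, 0.001]
contact_force: [0.3, -0.6, 0.6]
opening: 0.27
```

Run:
```python
from h import *
for c in ['side','top']:
    s=optics.snapshot(c); save(s,c+'2')
    p=proj(s,[[530,-120,210]])[0]; x0,y0=int(p[0]-70),int(p[1]-55)
    cv2.imwrite(f'pics/{c}zoom2.png',cv2.resize(s['pixels'][y0:y0+110,x0:x0+140,::-1],None,fx=5.4,fy=5.4,interpolation=cv2.INTER_CUBIC)); print(c,x0,y0)
    tcp=env.get_state()['tcp_pos']; print('tcp px',proj(s,tcp), (proj(s,tcp)-[x0,y0])*5.4)
plan(h2w([-71,-20.5,30])[0])
```

```text
side 289 160
tcp px [[337.27614348 213.12195966]] [[260.69117481 286.85858219]]
top 318 175
tcp px [[390.70785574 259.7700921 ]] [[392.62242102 457.75849732]]
t 2.75 tcp [ 469.8 -124.5  270.2] home [-99.8 -18.5  75.2] F [-1.2 -0.9 -0.2] shift [0.0287 0.0023 0.0452] turn [-0.001 -0.001  0.007] op 0.27
```

View pics/side2.png

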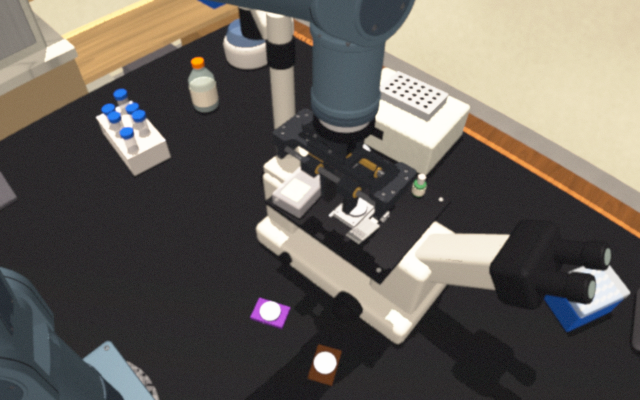

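View pics/topzoom2.png

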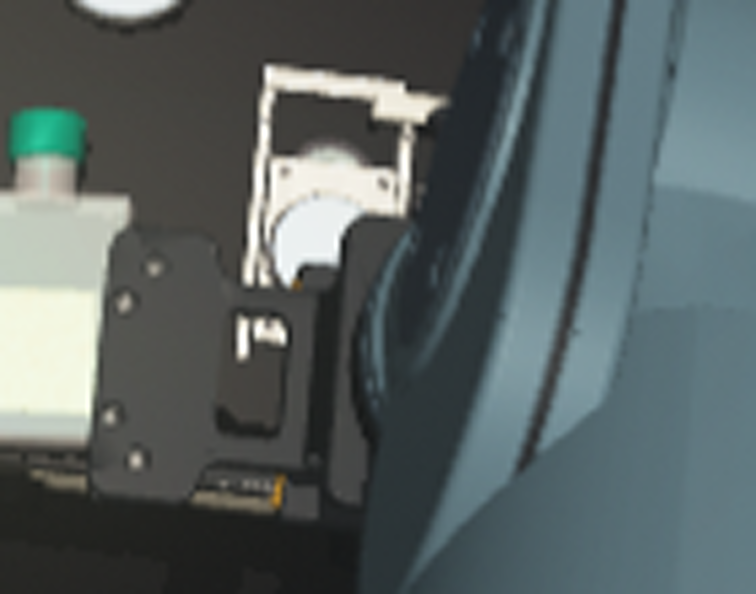

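View pics/sidezoom2.png

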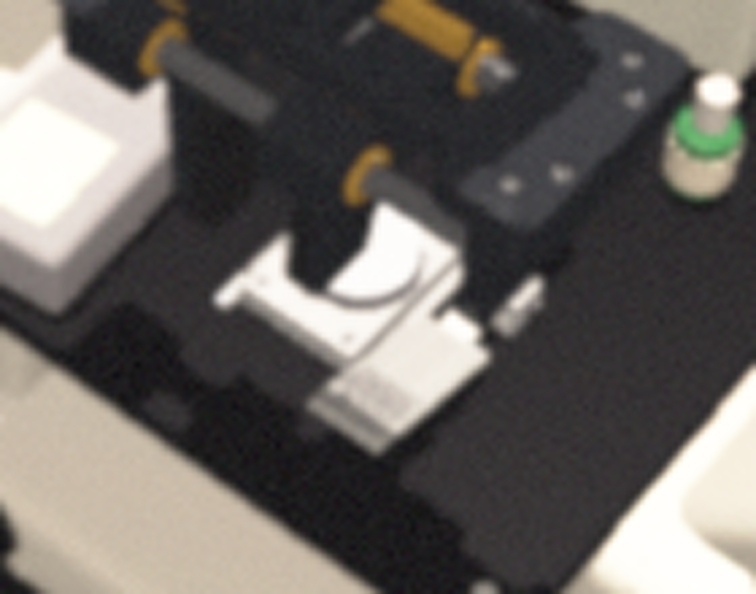

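Run:
```python
from h import *
s=optics.snapshot('side'); st=env.get_state()
t=st['tcp_pos']; r=rot(st['eef_rot'])
for lab,o in [('tcp',[0,0,0]),('A+y',[0,20.6,0]),('B-y',[0,-20.6,0]),('A-up',[0,20.6,-40]),('B-up',[0,-20.6,-40])]:
    print(lab,np.round((proj(s,t+r.apply(o))-[289,160])*5.4))
v,u=np.mgrid[0:400,0:640]; uv=np.c_[u.ravel(),v.ravel()]; uv=uv[s['range_z'].ravel()>0]; w=world(s,uv)
l=r.inv().apply(w-t)
k=(abs(l[:,0])<60)&(abs(l[:,1])<100)&(l[:,2]>-60)&(l[:,2]<10)
print(k.sum())
for z in range(-60,10,5):
    q=l[k&(l[:,2]>=z)&(l[:,2]<z+5)]
    if len(q): print(z,len(q),np.round(np.percentile(q[:,0],[2,98])),np.histogram(q[:,1],bins=np.arange(-60,65,10))[0])
```

```text
tcp [[270. 305.]]
A+y [[328. 344.]]
B-y [[212. 268.]]
A-up [[338. 253.]]
B-up [[216. 175.]]
396
-60 66 [-11.   8.] [ 0  0  0 16 22  0  0 11 17  0  0  0]
-55 71 [-11.   7.] [ 0  0  0 12 28  0  0 11 20  0  0  0]
-50 83 [-11.   8.] [ 0  0  0 15 30  0  2 15 21  0  0  0]
-45 60 [-11.   8.] [ 0  0  0 10 20  0  1 10 19  0  0  0]
-40 62 [-11.   8.] [ 0  0  0  9 26  0  0 12 15  0  0  0]
-35 43 [-11.   7.] [ 0  0  0 10 18  0  2 11  2  0  0  0]
-30 11 [-9.  5.] [0 0 0 2 6 0 1 2 0 0 0 0]
```

Run:
```python
from h import *
plan(h2w([-71,-20.5,30])[0])
s=optics.snapshot('side'); st=env.get_state()
plan(h2w([-71,-20.5,30])[0])
t=st['tcp_pos']; r=rot(st['eef_rot'])
p=proj(s,t)[0]; x0,y0=int(p[0]-40),int(p[1]-35)
im=cv2.resize(s['pixels'][y0:y0+70,x0:x0+80,::-1],None,fx=8,fy=8,interpolation=cv2.INTER_CUBIC)
im=np.clip(im.astype(float)*1.8,0,255).astype(np.uint8)
for o in [[0,0,0],[0,20.6,0],[0,-20.6,0]]:
    q=(proj(s,t+r.apply(o))[0]-[x0,y0])*8; cv2.circle(im,tuple(int(a) for a in q),4,(0,0,255),-1)
cv2.imwrite('pics/fz.png',im)
d=cv2.resize(s['range_z'][y0:y0+70,x0:x0+80],None,fx=8,fy=8,interpolation=0)
cv2.imwrite('pics/fzd.png',np.clip((d-600)/1.5,0,255).astype(np.uint8)); print(d[d>0].min(),d.max())
```

```text
t 2.8 tcp [ 468.6 -127.4  270. ] home [-101.2  -21.3   75. ] F [-0.5 -0.   0.1] shift [ 0.0302 -0.0006  0.045 ] turn [-0.    -0.     0.004] op 0.272
t 2.85 tcp [ 467.8 -129.2  269.9] home [-102.1  -23.    74.9] F [-0.2  0.  -0.3] shift [ 0.0312 -0.0025  0.0449] turn [0.    0.    0.001] op 0.273
543.11633 950.1926
```

View pics/fz.png

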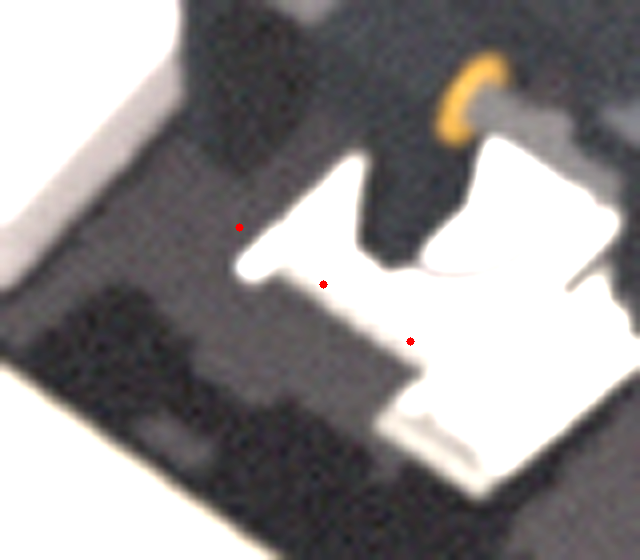

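View pics/fzd.png

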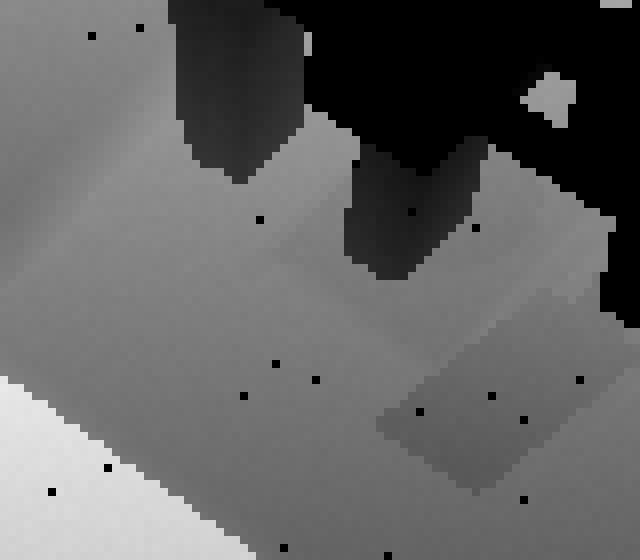

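Run:
```python
from h import *
st0=env.get_state()
s=optics.snapshot('side'); st=env.get_state()
print(np.round(st0['tcp_pos'],1),np.round(st['tcp_pos'],1))
t=st0['tcp_pos']; r=rot(st0['eef_rot'])
v,u=np.mgrid[0:400,0:640]; uv=np.c_[u.ravel(),v.ravel()]; uv=uv[s['range_z'].ravel()>0]; w=world(s,uv)
l=r.inv().apply(w-t)
k=(abs(l[:,0])<80)&(abs(l[:,1])<120)&(l[:,2]>-140)&(l[:,2]<25)
for z in range(-140,25,5):
    q=l[k&(l[:,2]>=z)&(l[:,2]<z+5)]
    if len(q): print(z,len(q),np.round(np.percentile(q[:,0],[2,98])),np.histogram(q[:,1],bins=np.arange(-120,125,10))[0])
q=l[k&(l[:,2]>-60)&(l[:,2]<0)]
for sg in (-1,1):
    a=q[q[:,1]*sg>0]; print(np.round(a.min(0),1),np.round(a.max(0),1))
```

```text
[ 467.8 -129.2  269.9] [ 467.4 -130.2  269.9]
-140 2118 [-34.  30.] [  0   0  70 233 169  90  27  21  19  20  22  18  22 157 115  64  63  69
 207 314 299 119   0   0]
-135 741 [-36.  26.] [ 0  0  6 28 29 47 20 19 17 16 18 23 21 39 63 46 44 48 32 54 82 89  0  0]
-130 448 [-36.  17.] [ 0  0  1 15 14 39 14 11 15 14 13 14 17 17 62 35 35 29  6 17 23 57  0  0]
-125 116 [-36.  16.] [ 0  0  2 10  7  1  0  0  0  0  0  0  4  0 22 25 11  0  0  4 19 11  0  0]
-120 700 [-36.  17.] [  0   0   1  15  12   0   0  22  80  80  16   0   0  13 164 166  71   0
   0   4  15  41   0   0]
-115 392 [-36.  22.] [ 0  0  0  5 29 11 14 10 14 17 47 18 21 13 17 20 91 29 11  9 16  0  0  0]
-110 421 [-36.  19.] [ 0  0  0  6 43 24 25 12 14 18 38 21 24 14 15 16 72 29 25 11 14  0  0  0]
-105 216 [-36.  23.] [ 0  0  0  6 44  1  0  3 15 15 24  0  0  1 18 18 40  0  1  4 26  0  0  0]
-100 170 [-36.  26.] [ 0  0  0  8 43  0  0  3  6  9 15  0  0  0  5  7 11  0  0  3 60  0  0  0]
-95 44 [-35.  22.] [ 0  0  0  0  9  0  0  0  0  2 11  0  0  0  0  0  3  0  0  0 19  0  0  0]
-90 8 [-4.  3.] [0 0 0 0 0 0 0 0 0 0 7 0 0 0 0 1 0 0 0 
[... 482 characters left out ...]
 [-13.   5.] [ 0  0  0  0  0  0  0  0  0  9 30  0  0 10 25  0  0  0  0  0  0  0  0  0]
-55 76 [-13.   7.] [ 0  0  0  0  0  0  0  0  0 14 30  0  0 10 22  0  0  0  0  0  0  0  0  0]
-50 74 [-13.   7.] [ 0  0  0  0  0  0  0  0  0  7 32  0  0  9 26  0  0  0  0  0  0  0  0  0]
-45 67 [-12.   7.] [ 0  0  0  0  0  0  0  0  0  7 28  0  0  9 23  0  0  0  0  0  0  0  0  0]
-40 65 [-13.   7.] [ 0  0  0  0  0  0  0  0  0  8 28  0  0 11 18  0  0  0  0  0  0  0  0  0]
-35 41 [-13.   7.] [ 0  0  0  0  0  0  0  0  0  5 24  0  0  7  5  0  0  0  0  0  0  0  0  0]
-30 14 [-11.   7.] [0 0 0 0 0 0 0 0 0 1 9 0 0 4 0 0 0 0 0 0 0 0 0 0]
[-13.6 -27.3 -59.9] [  7.9 -11.1 -27.4]
[-13.1  11.9 -59.8] [  8.7  28.2 -28.2]
```

Emit:
carry_out(motion=[[[0.01, 0, 0.005], [0, 0, 0], 0.27], [[0.02, 0, 0.01], [0, 0, 0], 0.27], [[0.025, 0, 0.015], [0, 0, 0], 0.27], [[0.025, 0, 0.015], [0, 0, 0], 0.27], [[0.025, 0, 0.015], [0, 0, 0], 0.27]])

```text
t: 3.32
tcp_pos: [492.7, -127.3, 254.1]
eef_rot: [-0.0, 0.999, 0.036, -0.001]
contact_force: [0.2, 0.5, -0.7]
opening: 0.273
```

```bash
cat >> h.py <<'E'
def fingers(c='side'):
    st0=env.get_state(); s=optics.snapshot(c); st=env.get_state()
    print('before/after',np.round(st0['tcp_pos'],1),np.round(st['tcp_pos'],1))
    t=st0['tcp_pos']; r=rot(st0['eef_rot'])
    v,u=np.mgrid[0:400,0:640]; uv=np.c_[u.ravel(),v.ravel()]; uv=uv[s['range_z'].ravel()>0]; w=world(s,uv)
    l=r.inv().apply(w-t)
    q=l[(abs(l[:,0])<30)&(abs(l[:,1])<45)&(l[:,2]>-60)&(w[:,2]>222)]
    for sg in (-1,1):
        a=q[q[:,1]*sg>0]
        if len(a): print('finger',sg,len(a),np.round(a.min(0),1),np.round(a.max(0),1))
    return s
E
python3 - <<'E'
from h import *
plan(h2w([-71,-20.5,30])[0])
fingers()
fingers()
st=env.get_state();print(np.round(st['joints'],3),np.round(st['joint_velocities'],3))
E
```

```text
t 3.32 tcp [ 492.7 -127.3  254.1] home [-77.2 -23.   59.1] F [ 0.2  0.5 -0.7] shift [ 0.0062 -0.0024  0.0291] turn [-0.001  0.001 -0.   ] op 0.273
before/after [ 492.7 -127.3  254.1] [ 492.6 -127.3  254.5]
finger -1 213 [-13.6 -27.3 -59.8] [  8.2 -10.8 -27.6]
finger 1 161 [-13.5  11.5 -59.6] [  8.7  28.1 -29.8]
before/after [ 492.6 -127.3  254.5] [ 492.7 -127.3  254.7]
finger -1 214 [-13.4 -27.6 -59.9] [  8.3 -10.7 -27.7]
finger 1 162 [-13.3  11.4 -59.8] [  8.2  28.5 -28.6]
[ 0.407  0.26  -0.288  1.841  0.084  1.053 -1.412] [ 0.001 -0.01   0.     0.002 -0.002 -0.001  0.   ]
```

Emit:
carry_out(motion=[[[0.002, -0.001, 0.006], [0, 0, 0], 0.27], [[0.005, -0.0025, 0.014], [0, 0, 0], 0.27], [[0.005, -0.0025, 0.022], [0, 0, 0], 0.27], [[0.005, -0.0025, 0.028], [0, 0, 0], 0.27], [[0.005, -0.0025, 0.028], [0, 0, 0], 0.27]])

```text
t: 3.83
tcp_pos: [496.5, -124.1, 225.1]
eef_rot: [-0.0, 0.999, 0.037, -0.002]
contact_force: [-0.2, 0.0, -0.0]
opening: 0.27
```

```bash
cat >> h.py <<'E'
def zoom(s,name,ctr=(525,-120,205),hw=45,hh=35,f=8):
    p=proj(s,ctr)[0]; x0,y0=int(p[0]-hw),int(p[1]-hh)
    im=cv2.resize(s['pixels'][y0:y0+2*hh,x0:x0+2*hw,::-1],None,fx=f,fy=f,interpolation=cv2.INTER_CUBIC)
    cv2.imwrite(f'pics/{name}.png',np.clip(im.astype(float)*1.3,0,255).astype(np.uint8))
E
python3 - <<'E'
from h import *
plan(h2w([-71,-20.5,30])[0])
s=fingers(); zoom(s,'s3')
E
```

```text
t 3.83 tcp [ 496.5 -124.1  225.1] home [-73.2 -20.   30.1] F [-0.2  0.  -0. ] shift [0.0022 0.0005 0.0001] turn [-0.001  0.003  0.   ] op 0.27
before/after [ 496.5 -124.1  225.1] [ 496.9 -124.2  225.9]
finger -1 191 [-13.1 -26.3 -59.9] [  8.1 -11.1 -28.8]
finger 1 149 [-14.   11.8 -59.6] [  8.6  28.  -28.2]
```

View pics/s3.png

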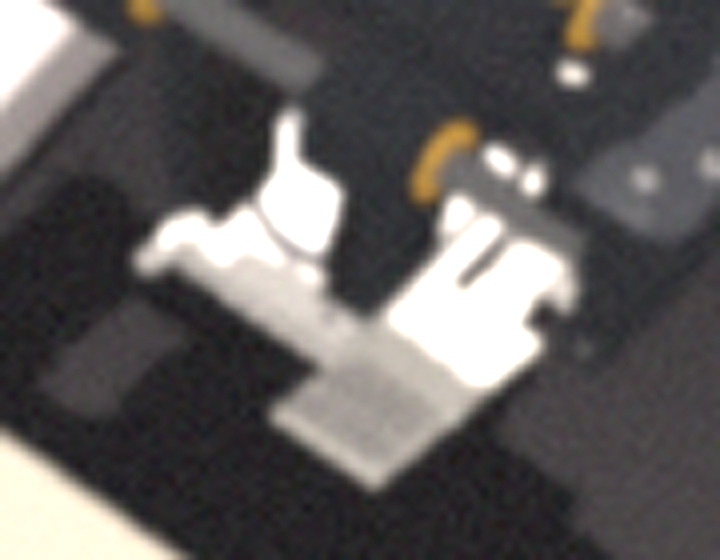

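Emit:
carry_out(motion=[[[0.001, 0, 0.005], [0, 0, 0], 0.27], [[0.001, 0, 0.01], [0, 0, 0], 0.27], [[0.001, 0, 0.015], [0, 0, 0], 0.27], [[0.001, 0, 0.019], [0, 0, 0], 0.27], [[0.001, 0, 0.019], [0, 0, 0], 0.27]])

```text
t: 4.3
tcp_pos: [498.0, -124.2, 206.9]
eef_rot: [-0.0, 0.999, 0.036, -0.001]
contact_force: [0.6, 0.3, 0.4]
opening: 0.27
```

Run:
```python
from h import *
plan(h2w([-72,-20.5,30])[0])
s=fingers(); zoom(s,'s4')
plan(h2w([-72,-20.5,30])[0])
```

```text
t 4.3 tcp [ 498.  -124.2  206.9] home [-71.6 -20.2  11.9] F [0.6 0.3 0.4] shift [-0.0004  0.0003 -0.0181] turn [-0.     0.002 -0.   ] op 0.27
before/after [ 498.  -124.2  206.9] [ 498.3 -124.2  207.4]
finger -1 181 [-13.2 -26.9 -60. ] [  6.9 -10.9 -27.8]
finger 1 135 [-13.4  11.6 -59.9] [  8.   28.3 -28.9]
t 4.35 tcp [ 498.3 -124.2  207.4] home [-71.4 -20.3  12.4] F [-0.1 -0.8  0.1] shift [-0.0006  0.0002 -0.0176] turn [-0.     0.001 -0.   ] op 0.27
```

View pics/s4.png

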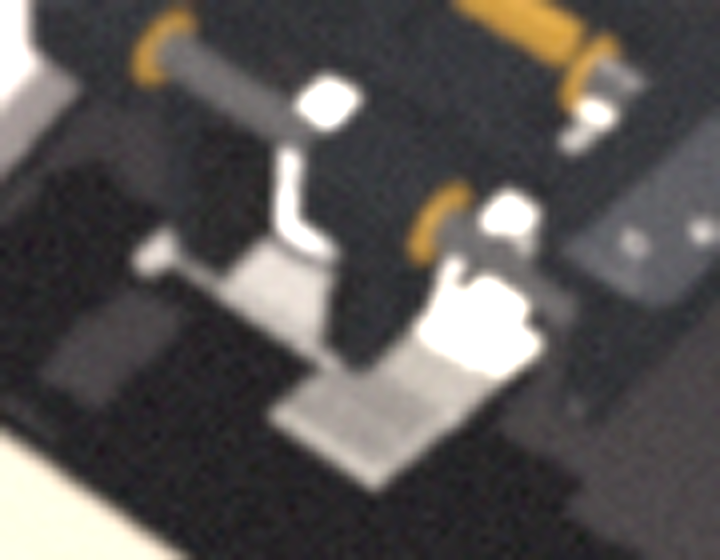

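The picture shows the fingertips at about (230,290) and (370,365), still above the stage. No contact force registers, although the state puts the TCP only 12 mm above the stage. So the reported TCP lies about 28 mm below the real tips, and I'll go by vision and force from here.

Emit:
carry_out(motion=[[[0, 0, 0.004], [0, 0, 0], 0.27], [[0, 0, 0.008], [0, 0, 0], 0.27], [[0, 0, 0.012], [0, 0, 0], 0.27], [[0, 0, 0.014], [0, 0, 0], 0.27], [[0, 0, 0.014], [0, 0, 0], 0.27]])

```text
t: 4.77
tcp_pos: [498.3, -124.2, 193.3]
eef_rot: [-0.0, 0.999, 0.036, -0.001]
contact_force: [-0.4, 0.0, 0.8]
opening: 0.269
```

Run:
```python
from h import *
plan(h2w([-72,-20.5,30])[0])
s=fingers(); zoom(s,'s5')
plan(h2w([-72,-20.5,30])[0])
```

```text
t 4.77 tcp [ 498.3 -124.2  193.3] home [-71.4 -20.2  -1.7] F [-0.4  0.   0.8] shift [-0.0006  0.0003 -0.0317] turn [-0.     0.001 -0.   ] op 0.269
before/after [ 498.3 -124.2  193.3] [ 498.5 -124.2  193.6]
finger -1 175 [-13.3 -26.7 -59.8] [  7.3 -11.2 -28.9]
finger 1 131 [-13.4  11.6 -59.9] [  9.1  28.1 -28.9]
t 4.82 tcp [ 498.5 -124.2  193.6] home [-71.2 -20.3  -1.4] F [-1.1 -0.5  0.1] shift [-0.0008  0.0002 -0.0314] turn [-0.     0.001 -0.   ] op 0.272
```

View pics/s5.png

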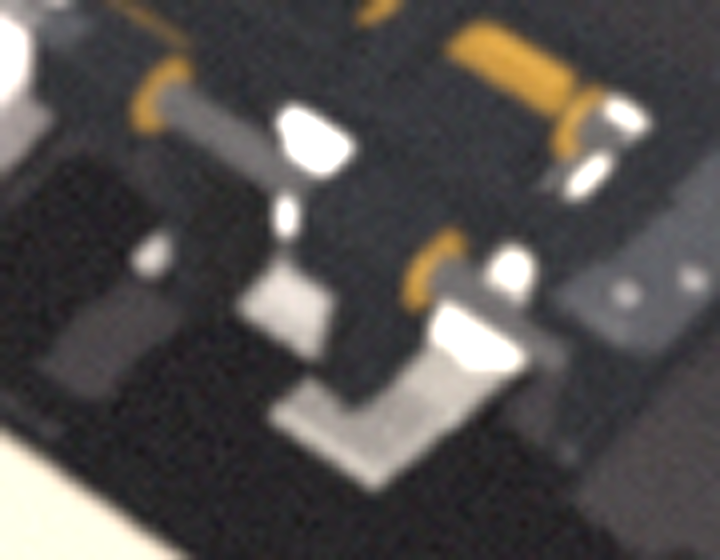

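Emit:
carry_out(motion=[[[0, 0, 0.002], [0, 0, 0], 0.27], [[0, 0, 0.004], [0, 0, 0], 0.27], [[0, 0, 0.006], [0, 0, 0], 0.27], [[0, 0, 0.008], [0, 0, 0], 0.27], [[0, 0, 0.008], [0, 0, 0], 0.27]])

```text
t: 5.23
tcp_pos: [498.6, -124.3, 185.7]
eef_rot: [0.0, 0.999, 0.036, -0.0]
contact_force: [0.0, 0.2, 2.6]
opening: 0.27
```

Run:
```python
from h import *
plan(h2w([-72,-20.5,30])[0])
plan(h2w([-72,-20.5,30])[0])
s=optics.snapshot('side'); zoom(s,'s6')
plan(h2w([-72,-20.5,30])[0])
```

```text
t 5.23 tcp [ 498.6 -124.3  185.7] home [-71.1 -20.4  -9.3] F [0.  0.2 2.6] shift [-0.0009  0.0001 -0.0393] turn [ 0.  0. -0.] op 0.27
t 5.23 tcp [ 498.6 -124.3  185.7] home [-71.1 -20.4  -9.3] F [0.  0.2 2.6] shift [-0.0009  0.0001 -0.0393] turn [ 0.  0. -0.] op 0.27
t 5.28 tcp [ 498.6 -124.3  185.9] home [-71.  -20.4  -9.1] F [-1.3  0.4  2.4] shift [-0.001   0.0001 -0.0391] turn [ 0.  0. -0.] op 0.268
```

View pics/s6.png

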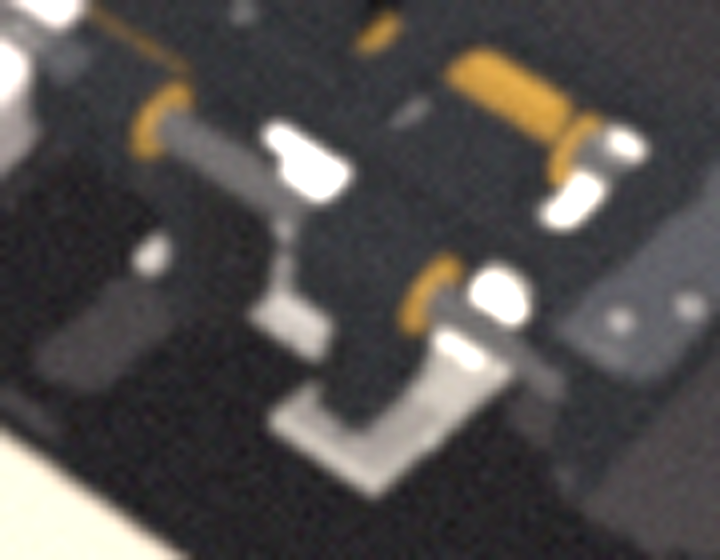

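Emit:
carry_out(motion=[[[0, 0, 0.003], [0, 0, 0], 0.27], [[0, 0, 0.006], [0, 0, 0], 0.27], [[0, 0, 0.009], [0, 0, 0], 0.27], [[0, 0, 0.011], [0, 0, 0], 0.27], [[0, 0, 0.011], [0, 0, 0], 0.27]])

```text
t: 5.7
tcp_pos: [498.2, -124.4, 174.4]
eef_rot: [-0.0, 0.999, 0.036, -0.001]
contact_force: [-1.6, -0.4, 4.3]
opening: 0.268
```

Run:
```python
from h import *
plan(h2w([-72,-20.5,30])[0])
s=optics.snapshot('side'); zoom(s,'s7')
t=optics.snapshot('top'); zoom(t,'t7',ctr=(580,-110,205))
plan(h2w([-72,-20.5,30])[0])
```

```text
t 5.7 tcp [ 498.2 -124.4  174.4] home [-71.5 -20.4 -20.6] F [-1.6 -0.4  4.3] shift [-0.0006  0.0001 -0.0506] turn [-0.     0.001 -0.   ] op 0.268
t 5.8 tcp [ 498.4 -124.3  174.8] home [-71.3 -20.4 -20.2] F [-3.1 -0.7  4.4] shift [-0.0008  0.0001 -0.0502] turn [-0.     0.001 -0.   ] op 0.27
```

View pics/s7.png

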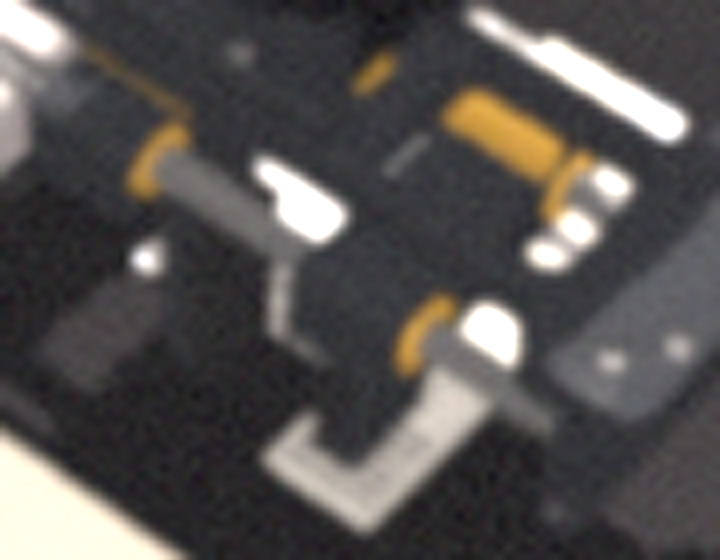

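View pics/t7.png

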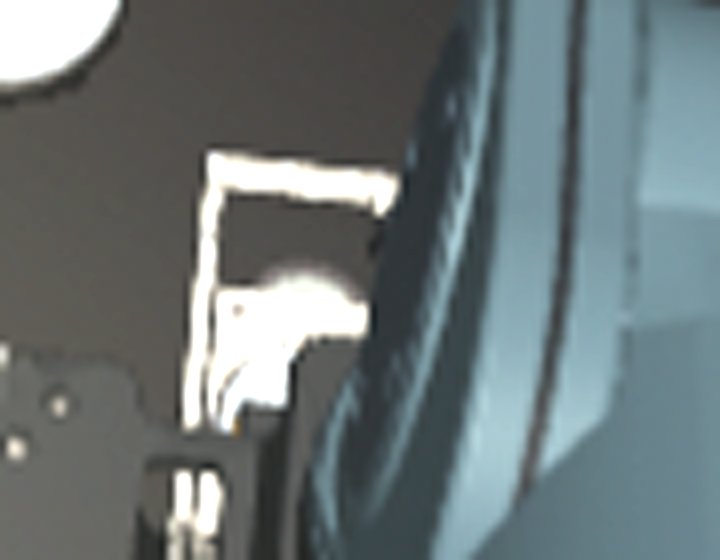

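Emit:
carry_out(motion=[[[0, 0, 0.001], [0, 0, 0], 0.27], [[0, 0, 0.002], [0, 0, 0], 0.27], [[0, 0, 0.003], [0, 0, 0], 0.27], [[0, 0, 0.0035], [0, 0, 0], 0.27], [[0, 0, 0.0035], [0, 0, 0], 0.27]])

```text
t: 6.22
tcp_pos: [498.6, -124.3, 171.3]
eef_rot: [0.0, 0.999, 0.036, -0.0]
contact_force: [-2.1, -0.7, 4.0]
opening: 0.267
```

Run:
```python
from h import *
plan(h2w([-72,-20.5,30])[0])
s=optics.snapshot('side'); zoom(s,'s8')
plan(h2w([-72,-20.5,30])[0])
```

```text
t 6.22 tcp [ 498.6 -124.3  171.3] home [-71.1 -20.4 -23.7] F [-2.1 -0.7  4. ] shift [-0.0009  0.0001 -0.0537] turn [ 0.  0. -0.] op 0.267
t 6.27 tcp [ 498.7 -124.3  171.4] home [-71.  -20.4 -23.6] F [-2.6 -0.8  4.3] shift [-0.001   0.0001 -0.0536] turn [ 0.  0. -0.] op 0.272
```

View pics/s8.png

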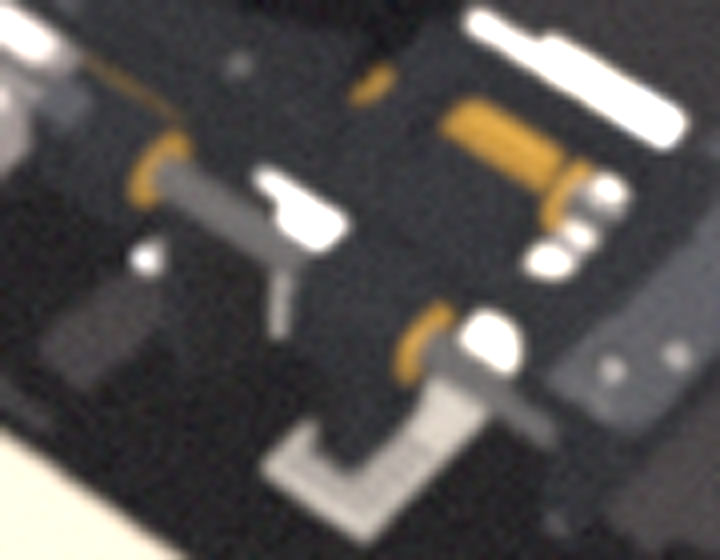

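Emit:
carry_out(motion=[[[0, 0, 0.0005], [0, 0, 0], 0.27], [[0, 0, 0.001], [0, 0, 0], 0.27], [[0, 0, 0.0015], [0, 0, 0], 0.27], [[0, 0, 0.002], [0, 0, 0], 0.27], [[0, 0, 0.002], [0, 0, 0], 0.27]])

```text
t: 6.68
tcp_pos: [498.6, -124.3, 169.3]
eef_rot: [0.0, 0.999, 0.036, -0.0]
contact_force: [-3.4, -0.2, 4.3]
opening: 0.268
```

Run:
```python
from h import *
plan(h2w([-72,-20.5,30])[0])
s=optics.snapshot('side')
v,u=np.mgrid[0:400,0:640]; uv=np.c_[u.ravel(),v.ravel()]; uv=uv[s['range_z'].ravel()>0]; w=w2h(world(s,uv))+[2,1.5,1]
q=w[(w[:,0]>-93)&(w[:,0]<-20)&(w[:,1]>-56)&(w[:,1]<-50)&(w[:,2]<30)]
for x in range(-92,-20,6):
    a=q[(q[:,0]>=x)&(q[:,0]<x+6)]
    if len(a): print(x,len(a),np.round(np.percentile(a[:,2],[10,50,90]),1))
q=w[(w[:,0]>-93)&(w[:,0]<-82)&(w[:,1]>-56)&(w[:,1]<-28)]; print('pad rear',np.round(np.percentile(q[:,2],[5,50,90]),1))
q=w[(abs(w[:,0]-28)<4)&(w[:,1]>-20)&(w[:,1]<-12)]; print('foot top',np.round(np.percentile(q[:,2],[5,50,90]),1) if len(q) else None)
plan(h2w([-72,-20.5,30])[0])
```

```text
t 6.68 tcp [ 498.6 -124.3  169.3] home [-71.  -20.4 -25.7] F [-3.4 -0.2  4.3] shift [-0.001   0.0001 -0.0557] turn [ 0.  0. -0.] op 0.268
-92 20 [-139.1   -1.4    3.5]
-86 23 [-138.9   -1.7    2.5]
-80 26 [-138.6   -1.4    2.7]
-74 20 [-139.8   -1.3    4.6]
-68 22 [-139.4   -1.6    2.6]
-62 22 [-139.2   -2.3    3.6]
-56 24 [-139.    -2.1    3.8]
-50 15 [-139.3 -136.4    1. ]
-44 6 [-140.8 -138.6 -137.3]
-38 1 [3.4 3.4 3.4]
pad rear [-137.9  186.9  271.2]
foot top [18.8 20.9 22. ]
t 6.73 tcp [ 498.7 -124.3  169.4] home [-71.  -20.4 -25.6] F [-2.3 -1.   4.6] shift [-0.001   0.0001 -0.0556] turn [ 0.  0. -0.] op 0.268
```

Emit:
carry_out(motion=[[[0.002, 0, 0.0005], [0, 0, 0], 0.27], [[0.004, 0, 0.001], [0, 0, 0], 0.27], [[0.006, 0, 0.001], [0, 0, 0], 0.27], [[0.008, 0, 0.001], [0, 0, 0], 0.27], [[0.01, 0, 0.001], [0, 0, 0], 0.27]])

```text
t: 7.15
tcp_pos: [506.5, -124.1, 168.8]
eef_rot: [0.0, 0.999, 0.036, -0.002]
contact_force: [-12.1, -1.1, 16.1]
opening: 0.27
```

```bash
cat >> h.py <<'E'
def look(n):
    plan(h2w([-40,-20.5,-26])[0])
    t=optics.snapshot('top'); zoom(t,'t'+n,ctr=(580,-100,205))
    s=optics.snapshot('side'); zoom(s,'s'+n)
    plan(h2w([-40,-20.5,-26])[0])
E
python3 - <<'E'
from h import *
look('9')
E
```

```text
t 7.15 tcp [ 506.5 -124.1  168.8] home [-63.2 -20.7 -26.2] F [-12.1  -1.1  16.1] shift [ 0.0232 -0.0003 -0.0003] turn [ 0.     0.005 -0.001] op 0.27
t 7.25 tcp [ 507.  -124.1  168.8] home [-62.7 -20.8 -26.2] F [-9.9 -0.3 15.3] shift [ 0.0227 -0.0003 -0.0002] turn [ 0.     0.004 -0.001] op 0.269
```

View pics/t9.png

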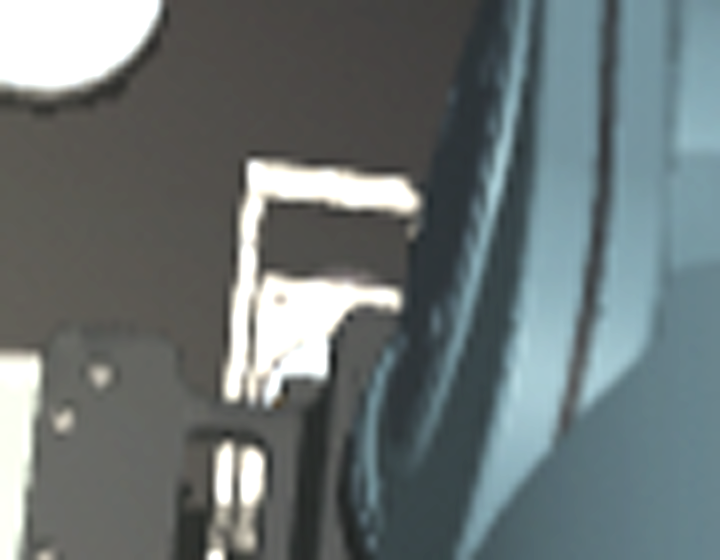

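View pics/s9.png

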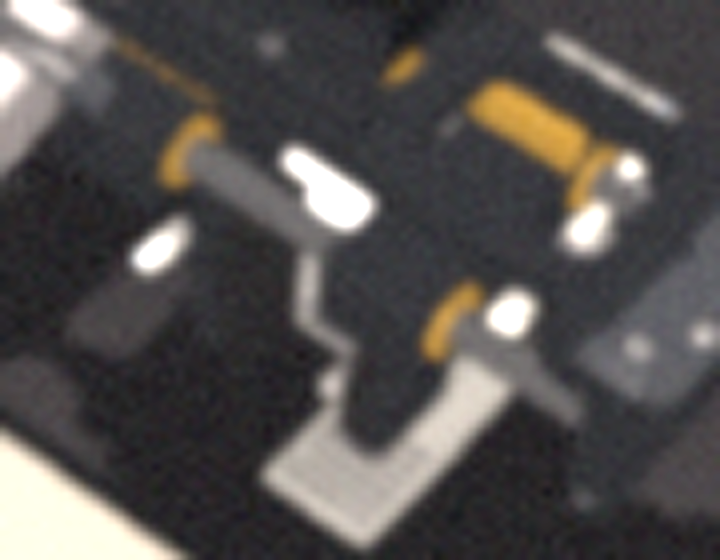

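Emit:
carry_out(motion=[[[0.001, 0, -0.001], [0, 0, 0], 0.27], [[0.003, 0, -0.001], [0, 0, 0], 0.27], [[0.005, 0, -0.001], [0, 0, 0], 0.27], [[0.007, 0, -0.001], [0, 0, 0], 0.27], [[0.009, 0, -0.001], [0, 0, 0], 0.27]])

```text
t: 7.67
tcp_pos: [516.9, -122.9, 169.4]
eef_rot: [0.0, 0.999, 0.036, -0.001]
contact_force: [-5.3, 0.2, 7.2]
opening: 0.271
```

Run:
```python
from h import *
look('10')
```

```text
t 7.67 tcp [ 516.9 -122.9  169.4] home [-52.7 -20.4 -25.6] F [-5.3  0.2  7.2] shift [0.0127 0.0001 0.0004] turn [-0.     0.002 -0.   ] op 0.271
t 7.77 tcp [ 517.4 -122.9  169.4] home [-52.2 -20.3 -25.6] F [-3.5 -0.3  6.3] shift [0.0122 0.0002 0.0004] turn [-0.     0.001 -0.   ] op 0.269
```

View pics/t10.png

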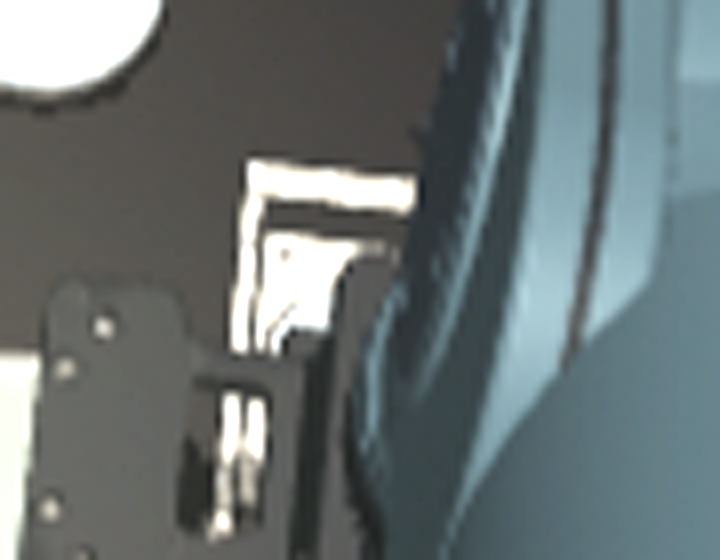

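View pics/s10.png

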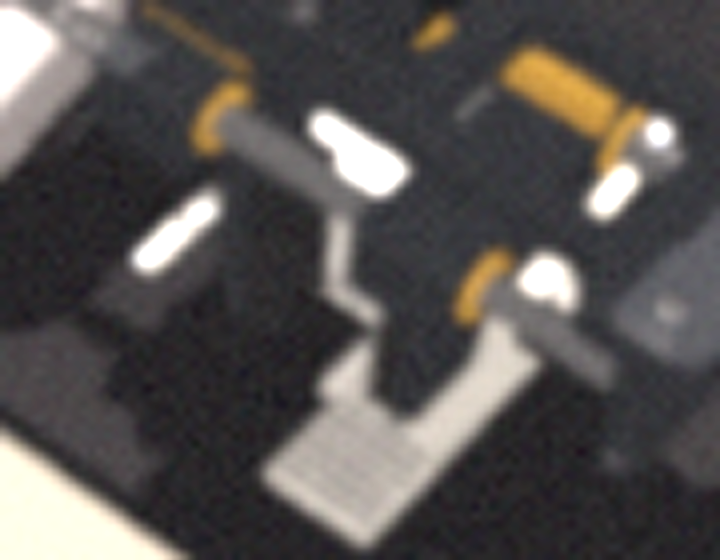

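Emit:
carry_out(motion=[[[0.001, 0, 0.0002], [0, 0, 0], 0.27], [[0.002, 0, 0.0003], [0, 0, 0], 0.27], [[0.004, 0, 0.0003], [0, 0, 0], 0.27], [[0.0055, 0, 0.0003], [0, 0, 0], 0.27], [[0.0065, 0, 0.0003], [0, 0, 0], 0.27]])

```text
t: 8.18
tcp_pos: [523.3, -122.6, 169.1]
eef_rot: [0.0, 0.999, 0.036, -0.001]
contact_force: [-6.2, -1.5, 8.6]
opening: 0.273
```

Run:
```python
from h import *
look('11')
```

```text
t 8.18 tcp [ 523.3 -122.6  169.1] home [-46.3 -20.4 -25.9] F [-6.2 -1.5  8.6] shift [0.0063 0.0001 0.0001] turn [ 0.     0.002 -0.   ] op 0.273
t 8.28 tcp [ 523.4 -122.5  169.2] home [-46.2 -20.4 -25.8] F [-5.3 -0.1  7.4] shift [0.0062 0.0001 0.0002] turn [ 0.     0.002 -0.   ] op 0.27
```

View pics/t11.png

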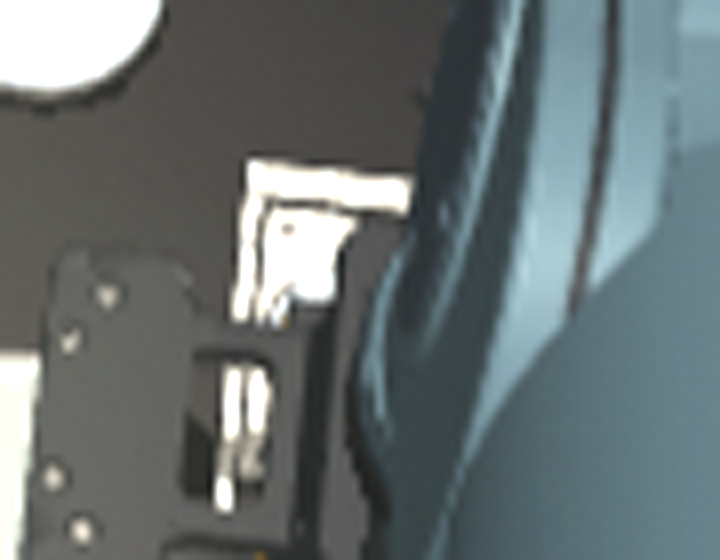

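Emit:
carry_out(motion=[[[0.0005, 0, 0], [0, 0, 0], 0.27], [[0.001, 0, 0], [0, 0, 0], 0.27], [[0.0015, 0, 0], [0, 0, 0], 0.27], [[0.002, 0, 0], [0, 0, 0], 0.27], [[0.002, 0, 0], [0, 0, 0], 0.27]])

```text
t: 8.7
tcp_pos: [525.2, -122.4, 169.2]
eef_rot: [0.0, 0.999, 0.036, -0.001]
contact_force: [-5.8, 0.5, 8.1]
opening: 0.273
```

Run:
```python
from h import *
look('12')
```

```text
t 8.7 tcp [ 525.2 -122.4  169.2] home [-44.4 -20.4 -25.8] F [-5.8  0.5  8.1] shift [0.0044 0.0001 0.0002] turn [ 0.     0.002 -0.   ] op 0.273
t 8.8 tcp [ 525.2 -122.4  169.2] home [-44.4 -20.4 -25.8] F [-5.7 -0.5  7.8] shift [0.0044 0.0001 0.0001] turn [ 0.     0.002 -0.   ] op 0.27
```

View pics/t12.png

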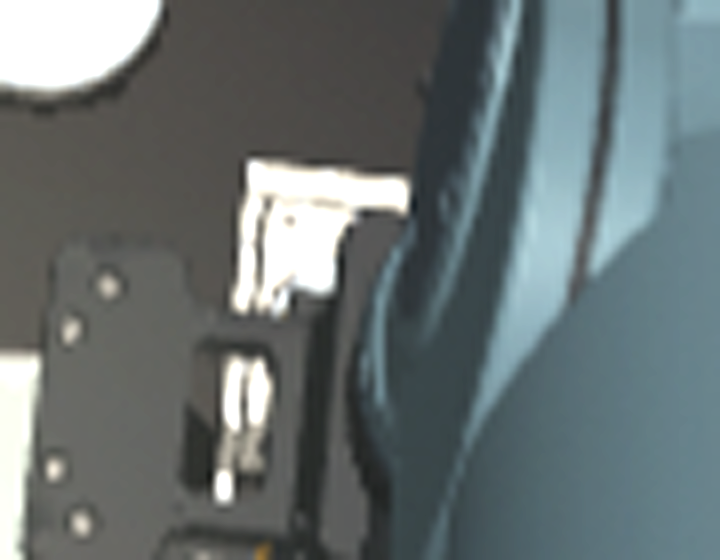

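Emit:
carry_out(motion=[[[0.0005, 0, 0], [0, 0, 0], 0.27], [[0.001, 0, 0], [0, 0, 0], 0.27], [[0.0015, 0, 0], [0, 0, 0], 0.27], [[0.002, 0, 0], [0, 0, 0], 0.27], [[0.002, 0, 0], [0, 0, 0], 0.27]])

```text
t: 9.22
tcp_pos: [527.1, -122.3, 169.2]
eef_rot: [0.0, 0.999, 0.036, -0.001]
contact_force: [-6.0, -0.3, 7.8]
opening: 0.267
```

Run:
```python
from h import *
look('13')
```

```text
t 9.22 tcp [ 527.1 -122.3  169.2] home [-42.5 -20.4 -25.8] F [-6.  -0.3  7.8] shift [0.0025 0.0001 0.0002] turn [ 0.     0.002 -0.   ] op 0.267
t 9.32 tcp [ 527.1 -122.3  169.2] home [-42.5 -20.4 -25.8] F [-6.1 -0.4  7.7] shift [0.0025 0.0001 0.0002] turn [ 0.     0.002 -0.   ] op 0.271
```

View pics/t13.png

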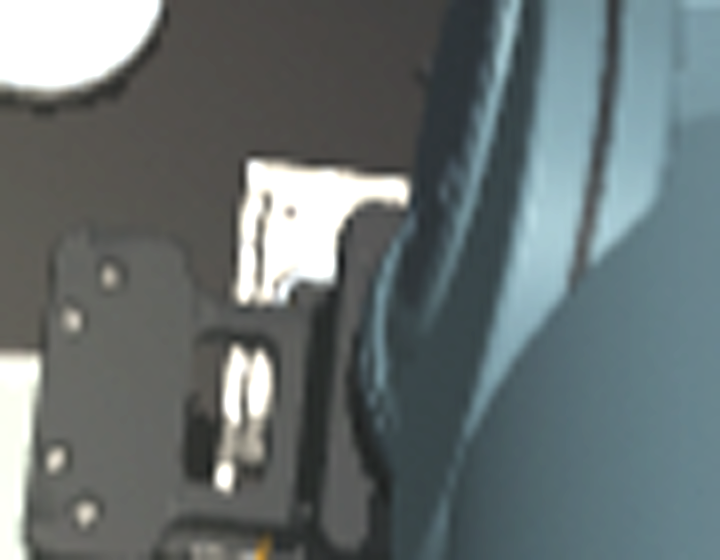

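View pics/s13.png

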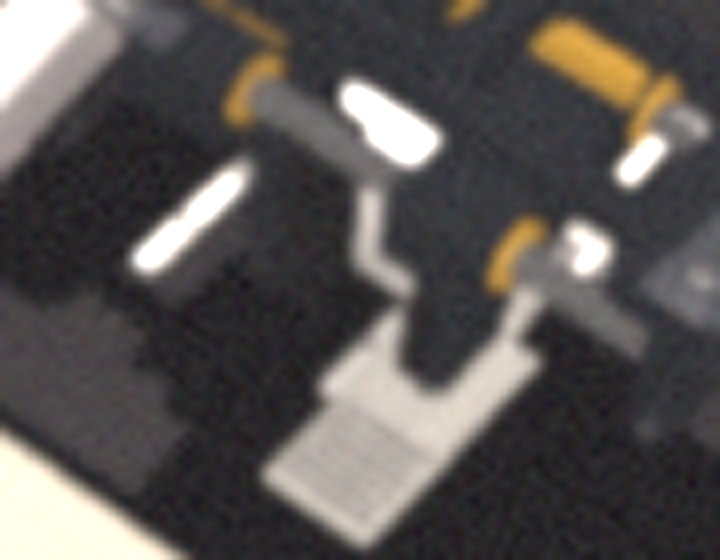

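Emit:
carry_out(motion=[[[0.0005, 0, 0.0002], [0, 0, 0], 0.27], [[0.001, 0, 0.0002], [0, 0, 0], 0.27], [[0.0015, 0, 0.0002], [0, 0, 0], 0.27], [[0.002, 0, 0.0002], [0, 0, 0], 0.27], [[0.002, 0, 0.0002], [0, 0, 0], 0.27]])

```text
t: 9.73
tcp_pos: [527.8, -122.3, 169.0]
eef_rot: [0.0, 0.999, 0.036, -0.002]
contact_force: [-10.5, 0.1, 13.5]
opening: 0.269
```

Run:
```python
from h import *
look('14')
```

```text
t 9.73 tcp [ 527.8 -122.3  169. ] home [-41.8 -20.5 -26. ] F [-10.5   0.1  13.5] shift [ 0.0018 -0.      0.    ] turn [ 0.     0.005 -0.001] op 0.269
t 9.83 tcp [ 527.8 -122.3  169. ] home [-41.8 -20.5 -26. ] F [-10.4   0.5  13.5] shift [ 0.0018 -0.      0.    ] turn [ 0.     0.005 -0.001] op 0.271
```

View pics/t14.png

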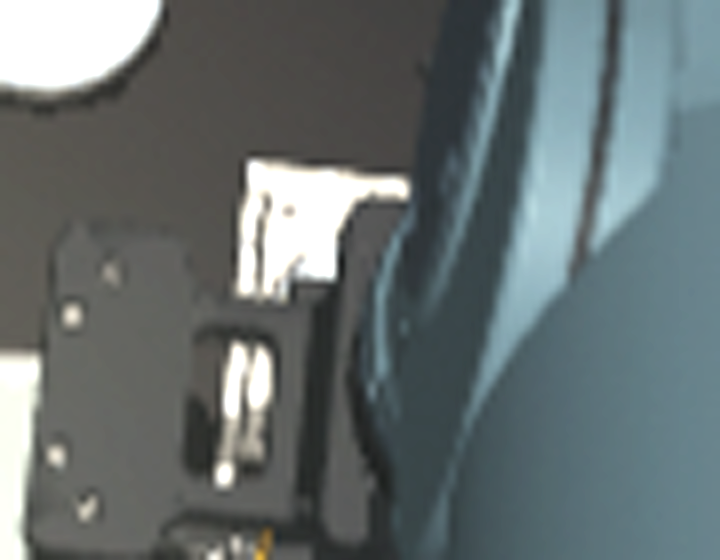

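Emit:
carry_out(motion=[[[0, 0, -0.0005], [0, 0, 0], 0.27], [[0, 0, -0.0007], [0, 0, 0], 0.27], [[0, 0, -0.0007], [0, 0, 0], 0.27], [[0, 0, -0.0007], [0, 0, 0], 0.27], [[0, 0, -0.0007], [0, 0, 0], 0.27]])

```text
t: 10.25
tcp_pos: [527.9, -122.3, 169.3]
eef_rot: [0.0, 0.999, 0.036, -0.002]
contact_force: [-8.1, -2.1, 8.5]
opening: 0.271
```

Run:
```python
from h import *
plan(h2w([-40,-20.5,-26])[0])
```

```text
t 10.25 tcp [ 527.9 -122.3  169.3] home [-41.7 -20.5 -25.7] F [-8.1 -2.1  8.5] shift [ 0.0017 -0.      0.0002] turn [-0.     0.005 -0.001] op 0.271
```

Emit:
carry_out(motion=[[[0.0005, 0, 0], [0, 0, 0], 0.27], [[0.001, 0, 0], [0, 0, 0], 0.27], [[0.0015, 0, 0], [0, 0, 0], 0.27], [[0.0015, 0, 0], [0, 0, 0], 0.27], [[0.0015, 0, 0], [0, 0, 0], 0.27]])

```text
t: 10.67
tcp_pos: [527.9, -122.3, 169.1]
eef_rot: [0.0, 0.999, 0.036, -0.004]
contact_force: [-13.4, -0.8, 11.2]
opening: 0.27
```

Run:
```python
from h import *
look('15')
```

```text
t 10.67 tcp [ 527.9 -122.3  169.1] home [-41.7 -20.5 -25.9] F [-13.4  -0.8  11.2] shift [ 0.0017 -0.      0.0001] turn [-0.     0.008 -0.001] op 0.27
t 10.77 tcp [ 527.9 -122.3  169.1] home [-41.7 -20.5 -25.9] F [-13.1  -1.   12. ] shift [ 0.0017 -0.      0.    ] turn [-0.     0.008 -0.001] op 0.273
```

View pics/t15.png

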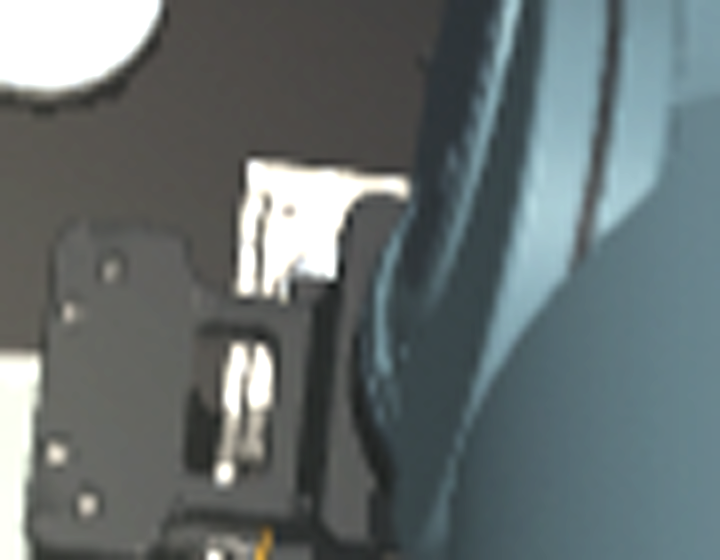

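The finger is stalled at x ≈ -41.7, putting its front face at about -32, where the rear edge of a carrier that is home would be. Fx is rising, so the carrier is against the stop. I'll back off with the clip held, then lift.

Emit:
carry_out(motion=[[[-0.002, 0, 0], [0, 0, 0], 0.27], [[-0.004, 0, 0], [0, 0, 0], 0.27], [[-0.006, 0, 0], [0, 0, 0], 0.27], [[-0.008, 0, 0], [0, 0, 0], 0.27], [[-0.008, 0, 0], [0, 0, 0], 0.27]])

```text
t: 11.18
tcp_pos: [527.2, -122.2, 171.3]
eef_rot: [0.0, 0.999, 0.037, 0.004]
contact_force: [3.2, -0.3, 7.3]
opening: 0.269
```

Run:
```python
from h import *
look('16')
```

```text
t 11.18 tcp [ 527.2 -122.2  171.3] home [-42.4 -20.4 -23.7] F [ 3.2 -0.3  7.3] shift [0.0024 0.0001 0.0023] turn [ 0.001 -0.008  0.001] op 0.269
t 11.28 tcp [ 527.2 -122.3  171.3] home [-42.4 -20.4 -23.7] F [ 3.5 -0.3  6.9] shift [0.0024 0.0001 0.0023] turn [ 0.001 -0.007  0.001] op 0.271
```

View pics/t16.png

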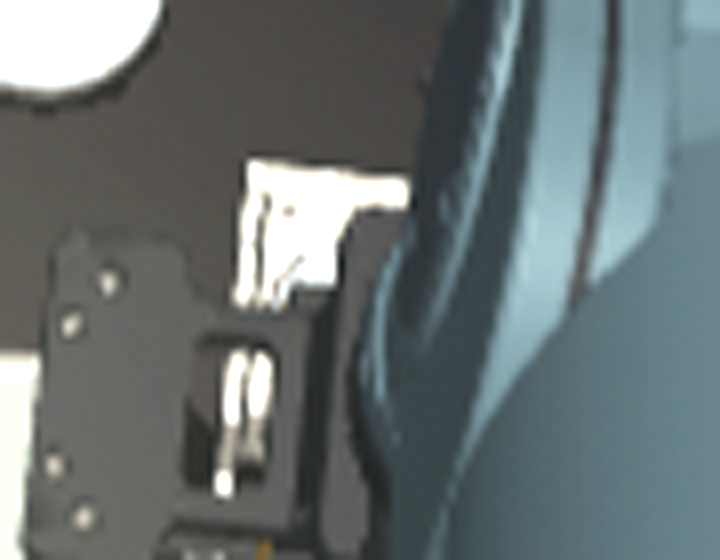

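Emit:
carry_out(motion=[[[-0.002, 0, 0], [0, 0, 0], 0.27], [[-0.004, 0, 0], [0, 0, 0], 0.27], [[-0.006, 0, 0], [0, 0, 0], 0.27], [[-0.008, 0, 0], [0, 0, 0], 0.27], [[-0.008, 0, 0], [0, 0, 0], 0.27]])

```text
t: 11.7
tcp_pos: [519.0, -122.5, 171.1]
eef_rot: [0.0, 0.999, 0.037, 0.004]
contact_force: [4.0, 0.6, 6.2]
opening: 0.272
```

Run:
```python
from h import *
look('17')
```

```text
t 11.7 tcp [ 519.  -122.5  171.1] home [-50.6 -20.1 -23.9] F [4.  0.6 6.2] shift [0.0105 0.0004 0.0022] turn [ 0.001 -0.007  0.001] op 0.272
t 11.8 tcp [ 519.1 -122.5  171.1] home [-50.5 -20.1 -23.9] F [ 3.2 -0.2  5.9] shift [0.0105 0.0004 0.0021] turn [ 0.001 -0.007  0.001] op 0.271
```

View pics/s17.png

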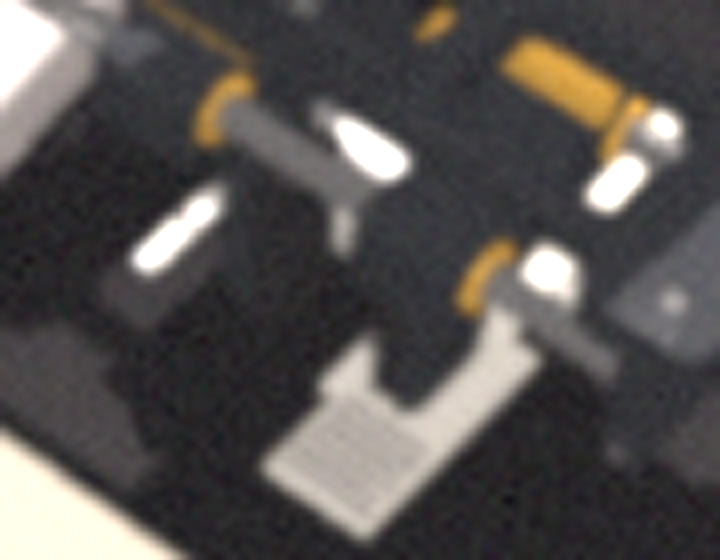

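View pics/t17.png

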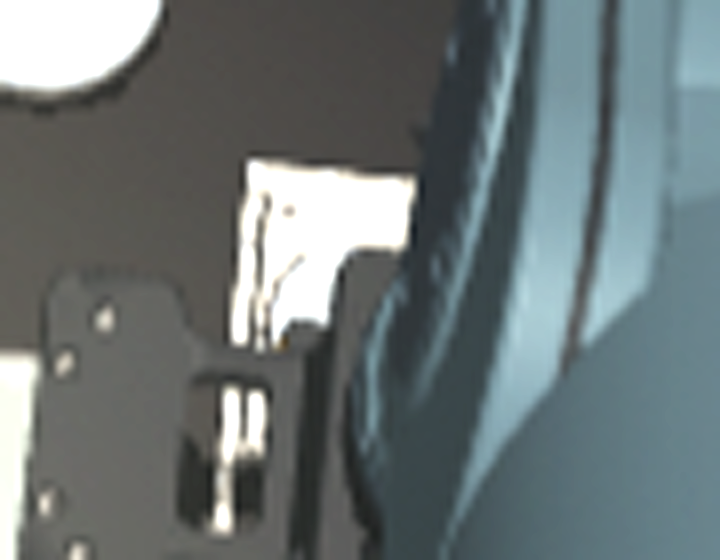

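The finger has backed off about 9 mm and the carrier hasn't moved: its hole mark is still at (290,212), with the front at the bar. Next I'll lift to release the clip.

Emit:
carry_out(motion=[[[-0.001, 0, -0.003], [0, 0, 0], 0.27], [[-0.003, 0, -0.007], [0, 0, 0], 0.27], [[-0.005, 0, -0.012], [0, 0, 0], 0.27], [[-0.006, 0, -0.018], [0, 0, 0], 0.27], [[-0.006, 0, -0.025], [0, 0, 0], 0.27]])

```text
t: 12.22
tcp_pos: [508.2, -123.5, 194.4]
eef_rot: [-0.0, 0.999, 0.036, -0.001]
contact_force: [-0.3, 0.2, -0.2]
opening: 0.274
```

Emit:
carry_out(motion=[[[0, 0, -0.015], [0, 0, 0], 0.27], [[-0.01, 0, -0.04], [0, 0, 0], 0.27], [[-0.03, 0, -0.065], [0, 0, 0], 0.27], [[-0.05, 0.01, -0.09], [0, 0, 0], 0.27], [[-0.07, 0.03, -0.11], [0, 0, 0], 0.27]])

```text
t: 12.63
tcp_pos: [441.4, -156.5, 306.5]
eef_rot: [-0.0, 0.999, 0.038, 0.0]
contact_force: [1.2, -0.9, 0.1]
opening: 0.266
```

Emit:
carry_out(motion=[[[-0.01, 0.03, 0], [0, 0, 0], 0.27], [[-0.02, 0.06, 0], [0, 0, 0], 0.27], [[-0.03, 0.09, 0], [0, 0, 0], 0.27], [[-0.04, 0.12, 0], [0, 0, 0], 0.27], [[-0.05, 0.15, 0], [0, 0, 0], 0.27]])

```text
t: 13.05
tcp_pos: [402.0, -312.9, 305.0]
eef_rot: [-0.0, 0.999, 0.036, -0.0]
contact_force: [0.5, 1.1, 0.6]
opening: 0.266
```

Run:
```python
from h import *
for c in ['top','side']:
    s=optics.snapshot(c); save(s,c+'18'); zoom(s,c+'18z',ctr=(555,-110,200))
    for t in ['carrier','foot_tip','pad_top','stop','dish','vial','flask']:
        print(c,t,[(round(d['p'],2),np.round(d['location'],1).tolist(),np.round(w2h(d['location'])[0],1)) for d in tip_of(c,t)][:2])
    for d in regions_of(c,'carrier')[:3]:
        vv,uu=np.nonzero(d['mask']); ww=world(s,np.c_[uu,vv]); print(np.round(w2h(np.median(ww,0))[0],1), cv2.minAreaRect(w2h(ww)[:,:2].astype(np.float32)))
plan(h2w([-40,-20.5,-26])[0])
```

```text
top carrier [(0.93, [762.9, 5.5, 2.0], array([ 202. ,   89.8, -193. ])), (0.88, [363.0, -62.7, -0.1], array([-201.8,   51. , -195.1]))]
top foot_tip [(0.81, [602.5, -114.0, 206.6], array([ 33.3, -17.7,  11.6]))]
top pad_top [(0.94, [508.3, -143.3, 205.6], array([-62.8, -40. ,  10.6]))]
top stop [(0.72, [599.9, -116.0, 203.4], array([ 30.6, -19.5,   8.4])), (0.58, [603.0, -96.3, 198.8], array([35.1, -0.1,  3.8]))]
top dish []
top vial [(0.61, [651.0, -152.1, 193.9], array([ 78.9, -59.2,  -1.1]))]
top flask [(0.84, [502.1, -11.1, 193.7], array([-59.3,  92.3,  -1.3]))]
[-2.2  2.  11.6] ((1.8055133819580078, 0.3575592041015625), (48.276512145996094, 63.95755386352539), 88.7920913696289)
[-200.2   54.5 -183.3] ((-200.8359375, 53.488609313964844), (46.107818603515625, 64.772705078125), 22.400344848632812)
[-208.4  -88.7 -183.1] ((-207.53321838378906, -90.39350128173828), (65.77642059326172, 46.88432312011719), 23.51030921936035)
side carrier [(0.88, [363.9, -64.3, 0.4], array([-201. ,   49.3, -194.6])), (0.86, [366.4, -204.8, 4.7], array([-208.8,  -91. , -190.3]))]
side foot_tip []
side pad_top []
side stop [(0.83, [605.0, -100.2, 196.4], array([36.8, -4.1,  1.4]))]
side dish [(0.85, [640.7, -14.0, 194.7], array([78.7, 79.3, -0.3]))]
side vial []
side flask [(0.62, [502.5, -8.8, 196.7], array([-58.8,  94.5,   1.7]))]
[-9.5  8.  10. ] ((-1.8388442993164062, 9.298851013183594), (32.66889572143555, 66.0140151977539), 86.01631927490234)
[-215.4  -93.3 -185.3] ((-210.02578735351562, -90.56743621826172), (68.93013763427734, 44.525962829589844), 23.942148208618164)
[-204.2   48.5 -185.6] ((-199.79351806640625, 54.25542449951172), (50.94403076171875, 67.98805236816406), 21.000732421875)
t 13.95 tcp [ 403.1 -311.7  304.6] home [-180.  -200.3  109.6] F [ 0.3 -0.6  0.8] shift [ 0.14   -0.1798  0.1356] turn [-0.  0. -0.] op 0.271
```

View pics/top18z.png

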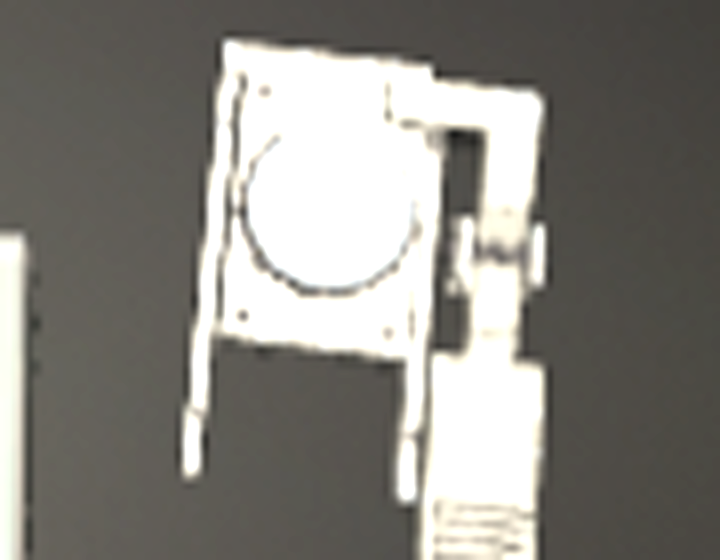

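View pics/side18z.png

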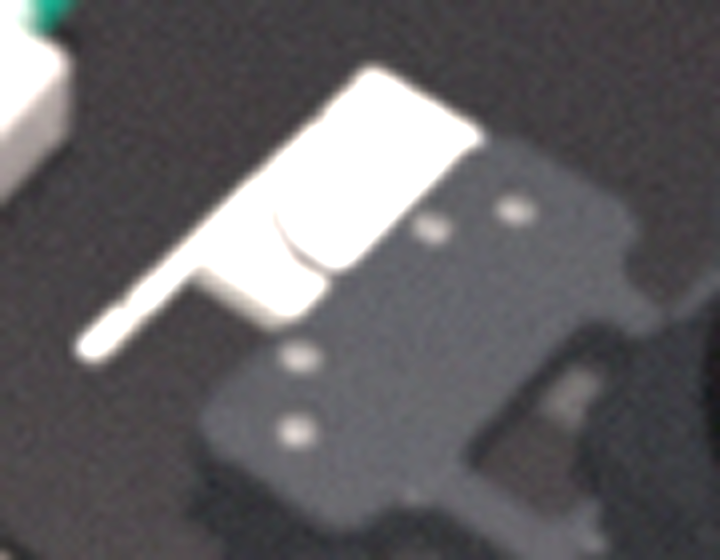

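The top picture shows the carrier's front against the bar, with its rear edge (row 335) about 32 mm ahead of the rail ends (row 475). The foot lies on its front right corner at (400,105). The arm is clear, so I'm handing in.

```bash
python3 -c "
from h import *
print(np.abs(env.get_state()['joint_velocities']).max(), env.sign_off())"
```

```text
the job is handed in; nothing more can be done
0.002563385838718186 None
```

I loaded the carrier and handed the job in at about 14 s of the 38 s allowed. No verdict was reported, so the result below rests on my own checks.

**What I did:** I pressed the thumb pad down to its stop with the right finger. With the clip held, I pushed the carrier's rear edge with the left finger until it stalled against the end stop. I then backed the finger off about 9 mm with the clip still held, lifted to release it, and moved the arm clear.

**What the last checks showed:**
- **Position:** in the last top picture the carrier's front is against the bar. Its rear edge sits about 32 mm ahead of the rail ends, which is right for home. The two position estimates from the top picture were x = -2.2 and 1.8 mm, within the 3 mm allowed.
- **Stall:** the finger stopped at x = -41.7 mm while the push force rose to 13 N, which also fits the carrier being home.
- **Clip:** the foot lies on the carrier's front right corner. The pad looks about 10.6 mm above the stage, which fits the clamping angle. I could not measure the clamping force or the exact angle.
- **Other things on the stage:** the dish, flask and vial were each found by at least one camera within about 4 mm of where they started.
- **Arm:** it was at rest, with no contact force beyond sensor noise.

**What disagreed or failed:**
- The reported tool point was about 28 mm lower than the fingertips seen by the camera. Contact with the pad confirmed the camera, so I worked from vision and force instead.
- In the last look the side camera was partly blocked by the gripper, so its carrier estimate was poor and it did not find the foot, pad or vial.
- In that look the top camera's network missed the dish, and neither camera's point network reported the carrier itself.

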